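# Set the end play of a bearing housing

### The arm

A 7-joint arm with a two-finger parallel gripper is mounted at the origin on a cart in front of the work surface, level with it; the furniture and walls round the work are solid. World frame = base frame: x ahead of the robot, y to its left, z up, the work surface at z = 0. Lengths are in mm, angles in degrees, forces in N, time in s.
With the tool pointing down it reaches from about 350 to 775 mm from the base axis. Payload 3.1 kg.
Tool frame: the origin (TCP) lies midway between the tips of the shut fingers; the grasp point (between the pads) lies 19 mm behind it; x points along the fingers, z is the direction in which the jaws open and shut, and the axes are right-handed (so a half turn about x gives the same grasp; the last joint's range is limited). The gripper opens to 85 mm and grips with 20 to 120 N. Pads are 22 mm wide; open, the fingers measure 114 mm over their backs; the gripper's body (76 mm by 85 mm) begins 54 mm behind the grasp point. The pads swing forward as they close: fully open they stand 13 mm farther back than shut.
Start: joints at [-72.29, 17.813, 0.802, 86.603, -0.252, 75.585, -1.558], TCP at [188.981, 516.53, 231.304] pointing down, gripper open.
Joint ranges: [-154.91, 154.91], [-16.99, 109.72], [-72.82, 74.43], [7.12, 147.25], [-82.49, 262.49], [11.32, 116.49], [-174.64, 174.64]. Speed limits (degrees/s): [159.86, 159.86, 180, 180, 180, 180, 180].

### API

Orientations are given as a 3x3 rotation matrix whose columns are the frame's x, y, z axes.
In Python, from rig import * gives the robot as it stands.
- The arm moves only by the tool apply_moves, never from a script. Its argument "series" is a list of rows, each a list of 3 entries, a list of its own where there are three numbers: the turn, a rotation vector about the tool's x, y, z in degrees, then the shift along the tool's x, y, z in cm, then the finger opening in cm, from 0 to 8.54. A call has 1 to 20 rows; each row is the pose to reach, as a shift and turn from the pose commanded when the call began, along the tool's axes at that moment; what a row does not reach only later rows make up. A row lasts 1/12 s, in which the tool goes at most 41.7 mm and 7.16 degrees, less where a joint would pass 70% of its speed; a pose out of reach is approached as far as the arm can. A call with a gripper value outside its range is refused whole. The fingers move at their own pace and stop on an object; "squeeze" is the grip in N (left out, the last holds). Time passes only in rows, so rows that repeat a pose let the fingers close. It gives the time, the measured TCP pose, the force and the opening at its end, in the units of the state.
- get_obs(): the state, without advancing time (a new reading comes with each control period).
- get_image(name): name is "scene" or "top"; returns (picture, depth): 384x512x3 uint8, red, green, blue; 384x512 float32, mm along the optical axis (not along the pixel's ray), 0 where there is no reading.
- camera_params(name): a dict with "intrinsics" (3x3 intrinsics, pixels), "R" (3x3) and "t" (3): a world point X has camera coordinates R X + t. Camera axes: x right, y down, z forward; pixel columns grow to the right and rows downward; lengths in mm; the calibration is good to about 2 mm. A picture is of the moment at which its call begins. camera_params takes no time and is no camera call.
- close_job(): hands the job in, once; it reports no verdict.
The state is a dict: "t": time; "joint_pos": joint angles; "joint_velocities": joint speeds; "tau": joint torques, N m; "tcp_pos": TCP position; "orientation": TCP orientation; "wrist_force": force on the tool from outside, world axes, zero at the start; "ft_torque": the same for the moment, N m; "finger_gap": finger opening in mm.
Only numpy, scipy, OpenCV 4.12 (cv2) and the standard library are available. Lean on these libraries where they do the work, as an engineer would, in place of code of your own. Each camera call takes 0.05 s, during which the arm holds its last target. There are 200 camera calls.

### The job

Set the end play on the bearing housing: screw its knurled steel end cap, which is already started on its thread, clockwise all the way down until it bottoms out, then back it off a quarter of a turn. Finish with the gripper still closed round the sides of the cap, holding it still at that setting; do not let go. Leave the pump barrel, the spacer tube and the jar that stand round the housing where they are.

Things in the scene. Friction and masses are not known exactly. Their poses are not given: they have to be found in the camera images.
- cap_grip (a point): centre (on the axis, half-way up) of the knurled round steel end cap, 42 mm across and 40 mm tall, upright on top of the grey housing. z: up, the screw axis; x points to a short index rib on the cap's top and turns with it. This point is at z = 94 mm with the cap fully down, and rises 4 mm per turn. The housing's shoulder under the cap is 46 mm across, lower down 55 mm.
- cap (a joint): turn of the end cap on its thread, rad: 0 = bottomed out on a hard stop, growing as it is unscrewed (anticlockwise seen from above), up to 5.2, where the thread is stopped so that it cannot come off. It starts a third to a little over half a turn up (2.1 to 3.4). Thread friction is about 0.12 N m; it stays where it is left.
- housing: the fixed bearing housing: aluminium foot plate 120 x 90 x 12 mm (x, y, z), four bolt heads 8 mm high on it, grey upright ribbed round housing on its centre with a small grease nipple towards -x. Origin at the centre of the plate's underside, straight below the cap, on the light layout board (top at z = 4 mm); it cannot move.
- barrel_mid (a point): centre of the loose black pump barrel that stands beside the housing, 35 x 52 x 50 mm, the point half-way up; a bystander
- tube_mid (a point): centre of the loose pale spacer tube that stands beside the housing, 18 mm in diameter and 36 mm tall, the point half-way up; a bystander
- jar_mid (a point): centre of the loose small white specimen jar with black lid that stands beside the housing, 34 mm in diameter and 34 mm tall, the point half-way up; a bystander

How it is judged (in metres and radians):
On the way:
1. the cap is screwed down until it bottoms out (within 0.06 rad of its stop) (value of joint cap below 0.06 rad), for 0.2 s.
At the end, for the whole second after the job is handed in: After bottoming out, the cap stands still a quarter turn (90 degrees, within 20) up from its stop, gripped round its sides with at least 3 N (grasp point within 13 mm of its axis, at most 32 mm above its centre); pump barrel, spacer tube and jar are within 30 mm of where they stood (value of joint cap between 1.22 and 1.92 rad and velocity of joint cap between -0.1 and 0.1 rad/s and contact force between the fingers and cap above 3 N and horizontal distance between the grasp point and cap_grip below 0.013 m and z of the grasp point in the frame of cap_grip below 0.032 m and distance of each of barrel_mid, tube_mid, jar_mid from where it was at the start of the episode below 0.03 m); the arm keeps its last pose, push and grip.
It fails at once if the pump barrel, the spacer tube or the jar is pushed more than 30 mm or knocked over (distance of any of barrel_mid, tube_mid, jar_mid from where it was at the start of the episode above 0.03 m or angle between any of barrel_mid, tube_mid, jar_mid's own z axis and vertical above 0.7 rad).
It also fails if it takes over 72 s, if anything falls off the work surface, if the arm or the gripper's body presses on something with over 40 N, if the wrist force passes 120 N, or if a joint passes its speed limit or range.

## Working session

There is one attempt and no reset: what is moved stays moved. The work goes in short steps, Python scripts to look and compute and a tool call to move; the robot and the scene stay as the last step left them, time stands still between calls to the robot, and variables do not carry over. Pictures are saved under pics/ and viewed, about 8 in all and at most 12, crops included, and the job is handed in when it is done.

Besides the shell and the picture viewer there is one more tool, called after ">>>" by a JSON object that holds its "op" and its "data", one argument or row to a line. apply_moves: Moves the arm, as the interface text tells. Its arguments: {"type":"object","properties":{"series":{"type":"array"},"squeeze":{"type":"number"}},"required":["series"]}

```bash
mkdir -p pics; python3 - <<'E'
from rig import *
import cv2,numpy as np
o=get_obs();print(o)
for n in("scene","top"):
    p,d=get_image(n);cv2.imwrite(f"pics/{n}0.png",p[:,:,::-1]);np.savez(f"pics/{n}0.npz",p=p,d=d)
    c=camera_params(n);print(n,c)
E
```

```text
{'t': 0.0, 'joint_pos': array([-72.2899129 ,  17.8598601 ,   0.80007867,  86.69379252,
        -0.25193857,  75.58298865,  -1.55821416]), 'joint_velocities': array([-0.07436274, -0.08396915, -0.05742755,  0.03083196, -0.0144619 ,
        0.14869146,  0.00712983]), 'tau': array([ 3.52076222e-04, -3.79913020e+01,  1.46290390e-01, -2.30589294e+01,
        1.22983867e-02,  1.36928874e-02, -1.47350113e-05]), 'tcp_pos': array([188.72986097, 515.82110366, 230.21358986]), 'orientation': array([[-7.23268290e-04, -9.39135473e-01,  3.43546270e-01],
       [-2.24028658e-03,  3.43547019e-01,  9.39132806e-01],
       [-9.99997229e-01, -9.03971187e-05, -2.35240926e-03]]), 'wrist_force': array([ 0.29301296,  0.58191883, -0.8870164 ]), 'ft_torque': array([-0.02464255, -0.03027601, -0.01650243]), 'finger_gap': 85.82822635398843}
scene {'intrinsics': array([[482.33494008,   0.        , 261.80004826],
       [  0.        , 482.33494008, 190.0097136 ],
       [  0.        ,   0.        ,   1.        ]]), 'R': array([[ 0.78188053, -0.62337148,  0.00841635],
       [-0.30548639, -0.39486301, -0.86646481],
       [ 0.54345276,  0.67490088, -0.4991672 ]]), 't': array([-181.04914345,  382.7187102 ,  342.73028944])}
top {'intrinsics': array([[433.90751541,   0.        , 259.33053809],
       [  0.        , 433.90751541, 190.57731625],
       [  0.        ,   0.        ,   1.        ]]), 'R': array([[-0.00834235, -0.99982109,  0.01697604],
       [-0.99629422,  0.00685719, -0.08573688],
       [ 0.08560513, -0.01762837, -0.99617318]]), 't': array([378.84249849, 490.39181299, 886.98369427])}
```

View pics/top0.png

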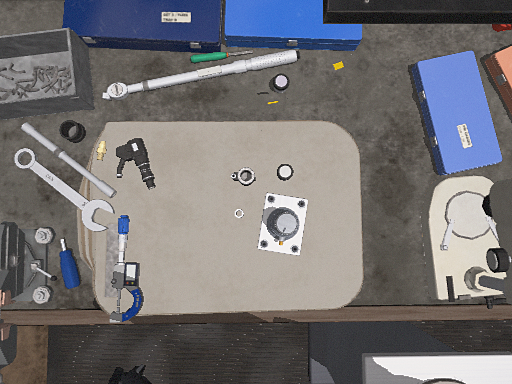

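View pics/scene0.png

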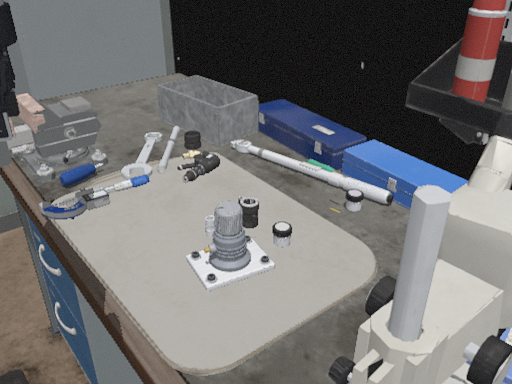

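Top view: housing with the cap at about (283,222), barrel (245,176), tube (238,213), jar (285,172). The arm is out of view at the bottom left. Next I measure these positions from depth.

```bash
cat > h.py <<'E'
import numpy as np,cv2
from rig import *
def cloud(n,d):
    c=camera_params(n);K=c["intrinsics"];v,u=np.indices(d.shape)
    P=np.stack([(u-K[0,2])/K[0,0]*d,(v-K[1,2])/K[1,1]*d,d],-1)
    return (P-c["t"])@c["R"]
E
python3 - <<'E'
from h import *
for n in("top","scene"):
    z=np.load(f"pics/{n}0.npz");X=cloud(n,z["d"]);ok=z["d"]>0
    if n=="top":
        m=ok&(X[...,2]>17)
        w=np.zeros_like(m);w[150:265,225:320]=1;m&=w
        k,l,s,c=cv2.connectedComponentsWithStats(m.astype(np.uint8))
        for i in range(1,k):
            if s[i,4]>15:
                p=X[l==i];h=np.percentile(p[:,2],95);q=p[p[:,2]>h-6];print(c[i],s[i,4],h.round(),((q.max(0)+q.min(0))/2).round(1),np.ptp(q,0).round())
    m=ok&(X[...,2]>90)&(X[...,2]<135)
    p=X[m]
    if n=="top": C=np.array([*X[215:230,275:292].reshape(-1,3).mean(0)]);print(C)
    q=p[np.hypot(*(p-C)[:,:2].T)<50];q2=q[q[:,2]>np.percentile(q[:,2],90)-4]
    (cx,cy),r=cv2.minEnclosingCircle(q2[:,:2].astype(np.float32));print(n,"cap",cx,cy,r,np.percentile(q[:,2],[50,95,100]))
z=np.load("pics/top0.npz")["p"][150:265,220:325,::-1];a=cv2.resize(z,None,fx=5,fy=5,interpolation=cv2.INTER_CUBIC)
cv2.imwrite("pics/crop1.png",a)
E
```

```text
[284.76036866 171.42396313] 217 40.0 [530.6 322.4  37.8] [31. 33.  7.]
[243.5308642 175.6090535] 243 55.0 [521.8 406.3  53.2] [33. 40.  7.]
[270.87234043 198.38297872] 47 26.0 [476.2 351.   23.4] [11. 13.  7.]
[301.43396226 203.58490566] 53 25.0 [465.4 287.7  21.7] [11. 14.  6.]
[282.57190265 224.1050885 ] 904 117.0 [424.4 327.8 115.1] [41. 41.  8.]
[238.88636364 212.97727273] 44 41.0 [446.2 417.1  38.9] [16. 16.  7.]
[263.8 243.6] 55 25.0 [383.7 366.5  22.9] [10. 12.  7.]
[294.51724138 247.68965517] 58 26.0 [373.  304.   24.3] [10. 11.  7.]
[426.29286135 333.37918267 112.83306614]
top cap 424.31805419921875 327.18890380859375 20.40587615966797 [114.96590998 117.46753771 119.09633502]
scene cap 422.209228515625 323.68212890625 20.452878952026367 [110.37843807 114.81413396 116.43632021]
```

View pics/crop1.png

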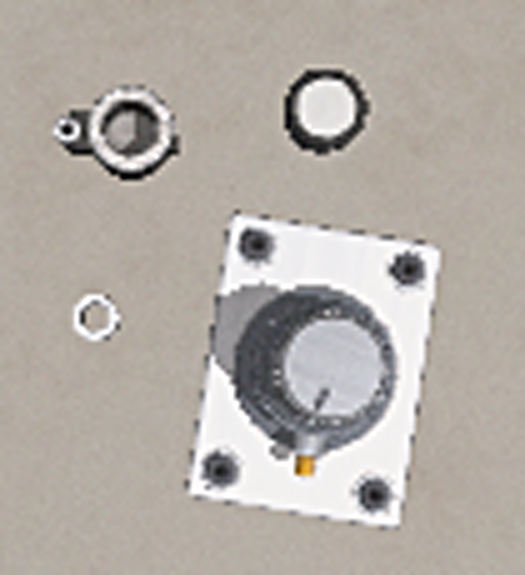

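The crop shows the barrel, tube and jar well clear of the housing, with the cap's rib mark at crop (320,402). The cap axis is at about (424.5, 327.4), which agrees with the mean of the four bolts. The cap top is at about 116, as expected. I'll move above it, wound back anticlockwise so one grasp covers the whole turn.

>>> {"op": "apply_moves", "data": {
  "series": [
    [[-81,0,0],[0,-28.6,-9.7],8.5],
    [[-81,0,0],[0,-28.6,-9.7],8.5],
    [[-81,0,0],[0,-28.6,-9.7],8.5],
    [[-81,0,0],[0,-28.6,-9.7],8.5],
    [[-81,0,0],[0,-28.6,-9.7],8.5],
    [[-81,0,0],[0,-28.6,-9.7],8.5],
    [[-81,0,0],[0,-28.6,-9.7],8.5],
    [[-81,0,0],[0,-28.6,-9.7],8.5],
    [[-81,0,0],[0,-28.6,-9.7],8.5],
    [[-81,0,0],[0,-28.6,-9.7],8.5],
    [[-81,0,0],[0,-28.6,-9.7],8.5],
    [[-81,0,0],[0,-28.6,-9.7],8.5],
    [[-81,0,0],[0,-28.6,-9.7],8.5],
    [[-81,0,0],[0,-28.6,-9.7],8.5],
    [[-81,0,0],[0,-28.6,-9.7],8.5]
  ],
  "squeeze": 40
}}

```text
t: 1.35
tcp_pos: [424.1, 327.1, 231.0]
orientation: [[-0.0, -0.488, -0.873], [-0.0, -0.873, 0.488], [-1.0, 0.001, 0.0]]
wrist_force: [-0.6, -0.4, 0.2]
finger_gap: 84.7
```

```bash
cat > s.py <<'E'
from rig import *
import numpy as np
np.set_printoptions(precision=2,suppress=True)
o=get_obs();R=o["orientation"];e=np.array([424.4,327.4,78])-o["tcp_pos"]
print(o["t"],"q",o["joint_pos"],"tcp",o["tcp_pos"],"yaw",np.degrees(np.arctan2(R[1,2],R[0,2])),"F",o["wrist_force"],"M",o["ft_torque"],"gap",o["finger_gap"],"err tool mm",R.T@e,"xaxis",R[:,0])
E
python3 s.py
```

```text
1.35 q [-38.83  16.19  -0.81  88.82   0.24  75.03 111.09] tcp [424.08 327.06 231.02] yaw 150.76461198955576 F [-0.65 -0.37  0.18] M [-0.02  0.05  0.04] gap 84.71788099346068 err tool mm [153.01  -0.55  -0.14] xaxis [-0. -0. -1.]
```

Joint 7 is at +111°, and anticlockwise increases it, so there are 285° of clockwise travel. I'll descend.

>>> {"op": "apply_moves", "data": {
  "series": [
    [[0,0,0],[3,0,0],8.5],
    [[0,0,0],[6,-0.05,0],8.5],
    [[0,0,0],[9,-0.05,0],8.5],
    [[0,0,0],[11,-0.05,0],8.5],
    [[0,0,0],[13,-0.05,0],8.5],
    [[0,0,0],[14.5,-0.05,0],8.5],
    [[0,0,0],[15.3,-0.05,0],8.5],
    [[0,0,0],[15.3,-0.05,0],8.5],
    [[0,0,0],[15.3,-0.05,0],8.5]
  ]
}}

```text
t: 2.1
tcp_pos: [424.6, 327.8, 78.5]
orientation: [[0.0, -0.487, -0.874], [-0.0, -0.874, 0.487], [-1.0, 0.0, -0.0]]
wrist_force: [0.8, -0.3, -0.1]
finger_gap: 85.1
```

```bash
python3 s.py; python3 - <<'E'
from h import *
a,_=get_image("top");b,_=get_image("scene")
f=lambda i,u,v:cv2.resize(i[v:v+100,u:u+100,::-1],(400,400),interpolation=cv2.INTER_CUBIC)
cv2.imwrite("pics/c2.png",np.hstack([f(a,233,170),f(b,180,170)]))
E
```

```text
2.1 q [-38.75  24.06  -0.98 100.72   0.49  55.22 110.95] tcp [424.57 327.79  78.48] yaw 150.8706948033047 F [ 0.82 -0.28 -0.1 ] M [-0.   -0.03 -0.01] gap 85.06665751979028 err tool mm [ 0.48  0.42 -0.04] xaxis [ 0. -0. -1.]
```

View pics/c2.png

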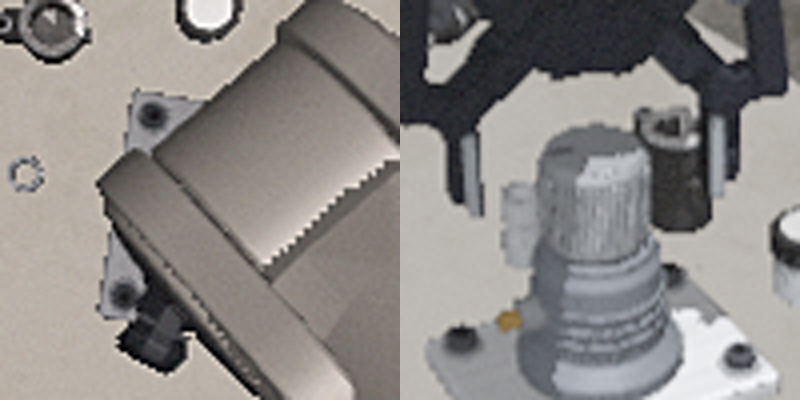

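The right-hand panel (scene) shows the jaws straddling the cap: pads at 470 and 715, cap at 595, so it is centred. I'll close with 40 N.

>>> {"op": "apply_moves", "data": {
  "series": [
    [[0,0,0],[0,0,0],6],
    [[0,0,0],[0,0,0],5],
    [[0,0,0],[0,0,0],4.5],
    [[0,0,0],[0,0,0],4],
    [[0,0,0],[0,0,0],3],
    [[0,0,0],[0,0,0],3],
    [[0,0,0],[0,0,0],3],
    [[0,0,0],[0,0,0],3],
    [[0,0,0],[0,0,0],3],
    [[0,0,0],[0,0,0],3]
  ],
  "squeeze": 40
}}

```text
t: 3.03
tcp_pos: [425.2, 327.6, 79.1]
orientation: [[0.001, -0.487, -0.874], [0.001, -0.874, 0.487], [-1.0, -0.001, -0.001]]
wrist_force: [-0.4, -1.9, 5.2]
finger_gap: 40.9
```

```bash
python3 s.py
```

```text
3.0333 q [-38.71  24.01  -0.97 100.7    0.51  55.22 110.99] tcp [425.21 327.61  79.13] yaw 150.87778330872186 F [-0.4  -1.89  5.18] M [-0.3   0.02 -0.01] gap 40.92255756161518 err tool mm [1.13 0.58 0.61] xaxis [ 0.  0. -1.]
```

Gripped with the gap at 41 mm and small forces. I'll turn it clockwise about 100°, following the thread down.

>>> {"op": "apply_moves", "data": {
  "series": [
    [[6,0,0],[0,0,0],3],
    [[12,0,0],[0.01,0,0],3],
    [[18,0,0],[0.02,0,0],3],
    [[24,0,0],[0.03,0,0],3],
    [[30,0,0],[0.03,0,0],3],
    [[36,0,0],[0.04,0,0],3],
    [[42,0,0],[0.05,0,0],3],
    [[48,0,0],[0.05,0,0],3],
    [[54,0,0],[0.06,0,0],3],
    [[60,0,0],[0.07,0,0],3],
    [[66,0,0],[0.07,0,0],3],
    [[72,0,0],[0.08,0,0],3],
    [[78,0,0],[0.09,0,0],3],
    [[84,0,0],[0.09,0,0],3],
    [[90,0,0],[0.1,0,0],3],
    [[96,0,0],[0.11,0,0],3],
    [[100,0,0],[0.11,0,0],3],
    [[100,0,0],[0.11,0,0],3]
  ]
}}

```text
t: 4.53
tcp_pos: [425.3, 327.4, 78.0]
orientation: [[0.002, -0.774, 0.633], [-0.0, 0.633, 0.774], [-1.0, -0.001, 0.001]]
wrist_force: [-0.7, -2.1, 6.6]
finger_gap: 40.9
```

```bash
python3 s.py
```

```text
4.5333 q [-55.23  24.89  20.78 101.43 -10.37  55.49  20.43] tcp [425.33 327.38  78.04] yaw 50.754680621106985 F [-0.65 -2.05  6.58] M [-0.39  0.03 -0.14] gap 40.884301625900164 err tool mm [ 0.04  0.73 -0.57] xaxis [ 0. -0. -1.]
```

>>> {"op": "apply_moves", "data": {
  "series": [
    [[6,0,0],[0.01,0,0],3],
    [[12,0,0],[0.01,0,0],3],
    [[18,0,0],[0.02,0,0],3],
    [[24,0,0],[0.03,0,0],3],
    [[30,0,0],[0.03,0,0],3],
    [[36,0,0],[0.04,0,0],3],
    [[42,0,0],[0.05,0,0],3],
    [[45,0,0],[0.05,0,0],3]
  ]
}}

```text
t: 5.2
tcp_pos: [425.2, 327.3, 77.5]
orientation: [[0.001, -0.099, 0.995], [-0.0, 0.995, 0.099], [-1.0, -0.0, 0.001]]
wrist_force: [-0.7, -2.5, 5.5]
finger_gap: 41.0
```

```bash
python3 s.py; python3 - <<'E'
from h import *
b,_=get_image("scene")
cv2.imwrite("pics/c3.png",cv2.resize(b[170:270,180:280,::-1],(500,500),interpolation=cv2.INTER_CUBIC))
E
```

```text
5.2 q [-62.74  26.33  31.04 101.74 -15.91  56.25 -19.75] tcp [425.24 327.3   77.54] yaw 5.675337084262641 F [-0.67 -2.54  5.51] M [-0.36  0.08  0.11] gap 41.047356020335904 err tool mm [-0.46  0.18 -0.83] xaxis [ 0. -0. -1.]
```

View pics/c3.png

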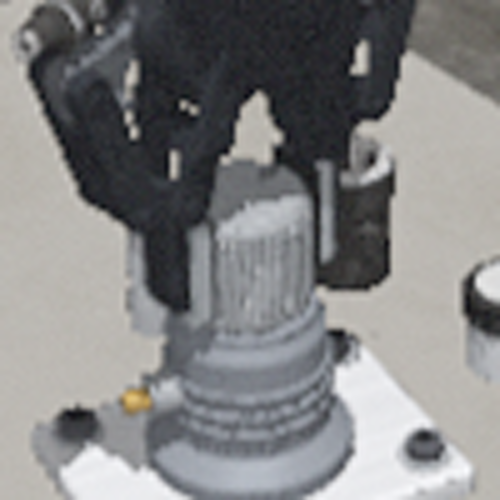

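The picture shows the pads seated on the sides of the cap at (200,270) and (325,215). Mz is 0.11 N m, which matches thread friction, so the cap is turning. I'll continue more slowly towards the stop.

>>> {"op": "apply_moves", "data": {
  "series": [
    [[4,0,0],[0.0,0,0],3],
    [[8,0,0],[0.01,0,0],3],
    [[12,0,0],[0.01,0,0],3]
  ]
}}

```text
t: 5.5
tcp_pos: [425.2, 327.3, 77.4]
orientation: [[0.001, 0.109, 0.994], [0.0, 0.994, -0.109], [-1.0, 0.0, 0.001]]
wrist_force: [-0.5, -1.4, 7.0]
finger_gap: 40.8
```

```bash
python3 s.py
```

```text
5.5 q [-64.72  26.86  33.81 101.83 -17.49  56.55 -30.29] tcp [425.21 327.31  77.41] yaw -6.269608982099289 F [-0.46 -1.36  7.  ] M [-0.41  0.04  0.15] gap 40.83024290471542 err tool mm [-0.59 -0.   -0.81] xaxis [ 0.  0. -1.]
```

>>> {"op": "apply_moves", "data": {
  "series": [
    [[4,0,0],[0.0,0,0],3],
    [[8,0,0],[0.01,0,0],3]
  ]
}}

```text
t: 5.67
tcp_pos: [425.2, 327.3, 77.3]
orientation: [[0.001, 0.246, 0.969], [0.0, 0.969, -0.246], [-1.0, 0.0, 0.001]]
wrist_force: [-1.3, -1.2, 6.0]
finger_gap: 41.1
```

```bash
python3 s.py
```

```text
5.6667 q [-66.05  27.26  35.71 101.88 -18.6   56.78 -37.31] tcp [425.16 327.32  77.28] yaw -14.269893886668319 F [-1.28 -1.18  6.01] M [-0.44  0.08  0.11] gap 41.053330297757896 err tool mm [-0.72 -0.11 -0.75] xaxis [ 0.  0. -1.]
```

>>> {"op": "apply_moves", "data": {
  "series": [
    [[3,0,0],[0.0,0,0],3],
    [[6,0,0],[0.01,0,0],3]
  ]
}}

```text
t: 5.83
tcp_pos: [425.2, 327.4, 77.3]
orientation: [[0.002, 0.343, 0.939], [-0.0, 0.939, -0.343], [-1.0, 0.0, 0.002]]
wrist_force: [-1.7, -4.4, 8.0]
finger_gap: 40.8
```

```bash
python3 s.py
```

```text
5.8333 q [-67.05  27.59  37.12 101.91 -19.38  56.96 -42.42] tcp [425.22 327.41  77.27] yaw -20.059342904336862 F [-1.67 -4.4   8.  ] M [-0.89  0.22  1.03] gap 40.80899359549347 err tool mm [-0.73 -0.29 -0.77] xaxis [ 0. -0. -1.]
```

>>> {"op": "apply_moves", "data": {
  "series": [
    [[3,0,0],[0.0,0,0],3],
    [[6,0,0],[0.01,0,0],3]
  ]
}}

```text
t: 6.0
tcp_pos: [425.9, 328.7, 77.3]
orientation: [[0.004, 0.437, 0.899], [0.001, 0.899, -0.437], [-1.0, 0.003, 0.003]]
wrist_force: [2.6, 0.4, 4.8]
finger_gap: 41.0
```

```bash
python3 s.py
```

```text
6.0 q [-68.06  27.94  38.49 101.89 -20.27  57.03 -47.59] tcp [425.85 328.74  77.29] yaw -25.90873310537224 F [2.58 0.36 4.76] M [ 0.06 -0.4   1.31] gap 40.990983616229244 err tool mm [-0.72 -1.84 -0.72] xaxis [ 0.  0. -1.]
```

>>> {"op": "apply_moves", "data": {
  "series": [
    [[3,0,0],[0.0,0,0],3],
    [[6,0,0],[0.01,0,0],3]
  ]
}}

```text
t: 6.17
tcp_pos: [427.0, 330.4, 77.4]
orientation: [[0.007, 0.528, 0.85], [0.004, 0.85, -0.528], [-1.0, 0.007, 0.004]]
wrist_force: [2.7, 1.2, 2.0]
finger_gap: 40.9
```

```bash
python3 s.py
```

```text
6.1667 q [-69.06  28.33  39.89 101.84 -21.21  57.07 -52.79] tcp [427.   330.39  77.41] yaw -31.840524961812573 F [2.71 1.22 2.04] M [ 0.51 -0.95  1.35] gap 40.885790361983666 err tool mm [-0.62 -3.9  -0.63] xaxis [ 0.01  0.   -1.  ]
```

The stop was met at yaw ≈ -19°, after about 170° of turning. Mz then rose to 1.3 N m and the pads began to slip. I'll hold there briefly, then open and re-grip to centre the grasp and drop the wind-up.

>>> {"op": "apply_moves", "data": {
  "series": [
    [[0,0,0],[0,0,0],3],
    [[0,0,0],[0,0,0],3],
    [[0,0,0],[0,0,0],3],
    [[0,0,0],[0,0,0],3],
    [[0,0,0],[0,0,0],6],
    [[0,0,0],[0,0,0],6],
    [[0,0,0],[0,0,0],6],
    [[0,0,0],[0,0,0],6],
    [[0,0,0],[0,0,0],6],
    [[0,0,0],[0,0,0],6]
  ]
}}

```text
t: 7.0
tcp_pos: [424.2, 327.3, 75.9]
orientation: [[-0.001, 0.532, 0.847], [-0.0, 0.847, -0.532], [-1.0, -0.001, -0.0]]
wrist_force: [-0.3, -1.0, -0.3]
finger_gap: 59.8
```

```bash
python3 s.py; python3 - <<'E'
from h import *
b,_=get_image("scene")
cv2.imwrite("pics/c4.png",cv2.resize(b[180:260,190:270,::-1],(560,560),interpolation=cv2.INTER_CUBIC))
E
```

```text
7.0 q [-68.99  28.35  39.94 102.09 -21.23  57.34 -52.87] tcp [424.18 327.3   75.95] yaw -32.11930265347282 F [-0.26 -1.   -0.27] M [-0.    0.01 -0.05] gap 59.76587158066042 err tool mm [-2.05  0.2   0.13] xaxis [-0. -0. -1.]
```

View pics/c4.png

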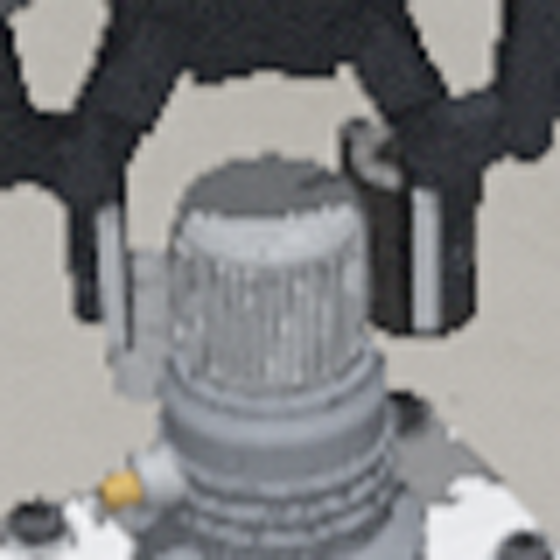

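The rib has moved to the right of the top, at (320,183), along the housing's +x. That is about 165–170° from its start, so the cap is bottomed, with no load on the tool. I'll re-grip and give it a small clockwise nudge of 4° to confirm.

>>> {"op": "apply_moves", "data": {
  "series": [
    [[0,0,0],[-0.1,0,0],5],
    [[0,0,0],[-0.1,0,0],4],
    [[0,0,0],[-0.1,0,0],3],
    [[0,0,0],[-0.1,0,0],3],
    [[0,0,0],[-0.1,0,0],3],
    [[0,0,0],[-0.1,0,0],3],
    [[0,0,0],[-0.1,0,0],3],
    [[0,0,0],[-0.1,0,0],3],
    [[2,0,0],[-0.1,0,0],3],
    [[4,0,0],[-0.1,0,0],3],
    [[4,0,0],[-0.1,0,0],3],
    [[4,0,0],[-0.1,0,0],3],
    [[4,0,0],[-0.1,0,0],3]
  ],
  "squeeze": 45
}}

```text
t: 8.13
tcp_pos: [425.4, 327.7, 77.7]
orientation: [[0.002, 0.587, 0.809], [0.0, 0.809, -0.587], [-1.0, 0.001, 0.001]]
wrist_force: [2.3, -2.1, 4.6]
finger_gap: 40.7
```

```bash
python3 s.py
```

```text
8.1333 q [-69.69  28.51  40.96 101.97 -21.7   57.56 -56.31] tcp [425.36 327.72  77.67] yaw -35.971581802884984 F [ 2.27 -2.12  4.58] M [-0.4  -0.31  0.86] gap 40.700081486231134 err tool mm [-0.33 -0.82 -0.58] xaxis [ 0.  0. -1.]
```

The nudge raised Mz to 0.86 N m straight away, so the cap is hard on its stop. The unloaded zero is yaw ≈ -32°. I'll back off to yaw +58°.

>>> {"op": "apply_moves", "data": {
  "series": [
    [[-6,0,0],[0,0,0],3],
    [[-12,0,0],[-0.01,0,0],3],
    [[-18,0,0],[-0.02,0,0],3],
    [[-24,0,0],[-0.02,0,0],3],
    [[-30,0,0],[-0.03,0,0],3],
    [[-36,0,0],[-0.04,0,0],3],
    [[-42,0,0],[-0.04,0,0],3],
    [[-48,0,0],[-0.05,0,0],3],
    [[-54,0,0],[-0.06,0,0],3],
    [[-60,0,0],[-0.06,0,0],3],
    [[-66,0,0],[-0.07,0,0],3],
    [[-72,0,0],[-0.08,0,0],3],
    [[-78,0,0],[-0.08,0,0],3],
    [[-84,0,0],[-0.09,0,0],3],
    [[-90,0,0],[-0.1,0,0],3],
    [[-94,0,0],[-0.1,0,0],3],
    [[-94,0,0],[-0.1,0,0],3],
    [[-94,0,0],[-0.1,0,0],3],
    [[-94,0,0],[-0.1,0,0],3],
    [[-94,0,0],[-0.1,0,0],3]
  ]
}}

```text
t: 9.8
tcp_pos: [424.9, 327.6, 78.7]
orientation: [[0.0, -0.846, 0.533], [0.001, 0.533, 0.846], [-1.0, 0.0, 0.001]]
wrist_force: [0.5, -1.3, 6.4]
finger_gap: 40.8
```

```bash
python3 s.py; python3 - <<'E'
from h import *
b,_=get_image("scene");a,_=get_image("top")
f=lambda i,u,v:cv2.resize(i[v:v+100,u:u+100,::-1],(400,400),interpolation=cv2.INTER_CUBIC)
cv2.imwrite("pics/c5.png",np.hstack([f(a,225,150),f(b,190,170)]))
E
```

```text
9.8 q [-53.92  24.66  19.03 101.35  -9.54  55.51  26.73] tcp [424.9  327.64  78.7 ] yaw 57.8129906380047 F [ 0.48 -1.25  6.44] M [-0.3  -0.1   0.12] gap 40.768536763584024 err tool mm [ 0.7   0.29 -0.47] xaxis [ 0.  0. -1.]
```

View pics/c5.png

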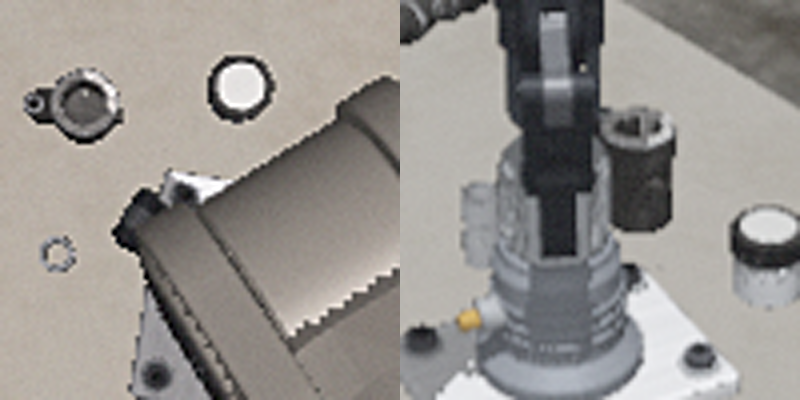

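The yaw is now +57.8°, about 90° off the stop. The torque stays near thread friction, the grip gap is 40.8 mm and the grasp is under 1 mm off the axis. The picture shows the pad on the cap side at (555,225), with barrel, jar and tube where they stood. I'll hand in.

```bash
python3 -c "
from rig import *
o=get_obs();print(o['t'],o['finger_gap'],o['ft_torque'],abs(o['joint_velocities']).max())
print(close_job())"
```

```text
9.9 40.59956764431337 [-0.36045569 -0.09406325  0.08447013] 0.10095364875564768
the job is handed in; nothing more can be done
None
```

I screwed the cap clockwise about 170° to its hard stop and backed it off 90°. I handed the job in at 9.9 s with the gripper still closed round the cap at 45 N. There was no verdict on hand-in.

- **Bottoming out:** the turning torque rose from about 0.12 N m, which is thread friction, to 1.3 N m, and the pads then slipped on the cap. The cap's index rib ended up lined up with the housing's +x. I re-gripped, and a 4° clockwise nudge raised the torque to 0.86 N m at once, confirming the stop.
- **Back-off:** the tool turned from a zero-torque heading of -32.1° to +57.8°, which is about 90°. I estimate the cap's angle is good to a few degrees. I did not see the rib at the final position because the gripper hid it.
- **Final hold:** the grasp is within 1 mm of the cap axis, the finger gap is 41 mm and the arm is still.
- **Bystanders:** in the last picture the barrel, tube and jar stand where they were. I checked that by eye and did not measure it again.

One disagreement: the two cameras put the cap centre about 4 mm apart. I used the top camera's value because it matched the mean of the housing's four bolts.

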